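# Feed a lacquered panel along the fence into the dust box

## Robot

A 6-joint arm with a two-finger parallel gripper is mounted at the origin on a cart in front of the work surface, level with it; the furniture and walls round the work are solid. World frame = base frame: x ahead of the robot, y to its left, z up, the work surface at z = 0. Lengths are in m, angles in rad, forces in N, time in s.
With the tool pointing down it reaches from about 0.325 to 0.925 m from the base axis. Payload 3.1 kg.
Tool frame: the origin (TCP) lies at the very end of the fingers, on their centre line; the grasp point (between the pads) lies 19 mm behind it (tcp_to_grasp is the z of the grasp point in the tool frame, in m); z points along the fingers, y is the direction in which the jaws open and shut (so a half turn about z gives the same grasp; the last joint's range is limited). The gripper opens to 85 mm and grips with 20 to 120 N. Pads are 22 mm wide; open, the fingers measure 114 mm over their backs; the gripper's body (76 mm by 85 mm) begins 54 mm behind the grasp point. The pads swing forward as they close: fully open they stand 13 mm farther back than shut.
Start: joints at [1.219, 0.217, 1.613, -0, 1.311, -0.112], TCP at [0.148, 0.607, 0.231] pointing down, gripper open.
Joint ranges: [-2.75, 2.75], [-0.78, 2.1], [0.31, 2.55], [-1.13, 4.27], [0.13, 2.63], [-2.58, 2.58]. Speed limits (rad/s): [2.79, 2.79, 3.14, 3.14, 3.14, 3.14].

## Interface

Orientations are given as a rotation vector (axis times angle).
In Python, from cell import * gives the robot as it stands. The module is installed in compiled form; this text tells all that it offers.
- The arm moves only by the shell command python3 -m inch 'ROWS' [FORCE]. ROWS is JSON, a list that holds one entry, the list of rows, each a list of 5 numbers: the closure, from 0 (fully open) to 1 (shut), then the shift along the tool's x, y, z in cm, then the turn about the tool's z in degrees. A call has 1 to 12 rows; each row is the pose to reach, as a shift and turn from the pose commanded when the call began, along the tool's axes at that moment; what a row does not reach only later rows make up. A row lasts 1/10 s, in which the tool goes at most 50 mm and 8.59 degrees, less where a joint would pass 70% of its speed; a pose out of reach is approached as far as the arm can. A call with a gripper value outside its range is refused whole. The fingers move at their own pace and stop on an object; FORCE is the grip in N (left out, the last holds). Time passes only in rows, so rows that repeat a pose let the fingers close. It gives the time, the measured TCP pose, the force and the opening at its end, in the units of the state.
- state(): the state, without advancing time (a new reading comes with each control period).
- read_camera(name): name is "side" or "top"; returns the picture (420x560x3 uint8, blue, green, red); there is no depth.
- camera_model(name): a dict with "mtx" (3x3 intrinsics, pixels), "R" (3x3) and "t" (3): a world point X has camera coordinates R X + t. Camera axes: x right, y down, z forward; pixel columns grow to the right and rows downward; lengths in m; the calibration is good to about 2 mm. A picture is of the moment at which its call begins. camera_model takes no time and is no camera call.
- job_done(): hands the job in, once; it reports no verdict.
The state is a dict: "time": time; "joint_positions": joint angles; "dq": joint speeds; "tau": joint torques, N m; "tcp_pos": TCP position; "tool_rot": TCP orientation; "contact_force": force on the tool from outside, world axes, zero at the start; "ft_torque": the same for the moment, N m; "finger_gap": finger opening in m.
Only numpy, scipy, OpenCV 4.12 (cv2) and the standard library are available. Lean on these libraries where they do the work, as an engineer would, in place of code of your own. Each camera call takes 0.05 s, during which the arm holds its last target.

## Task

The lacquer on the panel must not be touched by the gripper: take the red-handled push stick, press the panel flat against the jig's fence with it, then feed the panel with the stick along the fence, keeping it against the fence all the way, through the orange flap and into the dust box until it is fully inside and the flap has swung shut behind it. Then lay the push stick down on its flat sole on the table, clear of the jig, and leave the cork block and the brush where they are.

Things in the scene. Friction and masses are not known exactly. Their poses are not given: they have to be found in the camera images.
- jig: Fixed feeding jig. Origin on the table top (z = 0) below the fence's working face, at the flap. -y is the feed direction into the box, +x points from bed to fence (away from robot). White bed: x -150 to +25 mm, open part y 0 to 250 mm, top at z = 12 mm. Aluminium fence beside the open part: face at x = 0, 22 mm thick, top at z = 42 mm.
- box_mouth (a point): Middle of the dust box's mouth, at floor level: jig frame (-62, 0, 12) mm. The box runs from y = 0 to an end stop at y = -197 mm; inside x -125 to 0 mm (its far inner wall continues the fence face), floor z = 12 mm, clear roof z 62 to 67 mm, near wall out to x = -147 mm. The panel at the stop has its trailing end 47 mm inside the mouth.
- flap (a joint): Orange flap in the box's mouth, 119 mm wide, 4 mm thick, hinged along its top at z = 58 mm, lower edge at z = 16 mm. 0 = shut, grows to 1.35 rad as it swings inward and up; opens inward only. Weakly sprung shut (about 1 N at its edge) and slides on what passes under it; a panel under it holds it near 0.9 rad.
- panel: Black lacquered wood panel with an inlay, 100 x 150 x 19 mm, about 0.17 kg, loose on the open bed, inlay up. Origin: centre of its underside. Its y axis is its 150 mm length (roughly along the fence), x its width; its +x long edge faces the fence, and its -y end faces the flap. It starts 16 to 30 mm off the fence and slightly skewed.
- panel_lead (a point): The panel's fence-side corner at the end facing the flap (panel frame +50, -75, +9.5 mm).
- panel_trail (a point): The panel's fence-side corner at the end away from the flap (panel frame +50, +75, +9.5 mm).
- push_stick: Loose wooden push stick with red handle, 0.12 kg, lying on its sole. Origin on the underside below the handle, near the centre of mass; -y is its pushing direction. Sole x -12 to 12, y -85 to 52, z 0 to 16 mm; its +x side is a plain straight face. Red handle: upright rib x -7 to 7, y -30 to 50, z 16 to 60 mm, gripped across its 14 mm.
- stick_notch (a point): Inner corner of the stick's L-shaped nose (stick frame -4, -85, 8 mm): it takes the panel's near trailing corner. From here the heel, which pushes the panel's end, runs 16 mm toward +x; the toe (x -12 to -4 mm, 16 mm high) runs 47 mm on toward -y along the panel's near long side.
- cork_block: Cork sanding block, 56 x 86 x 27 mm, loose bystander; origin under its centre.
- brush: Wide flat brush with a wooden handle, 42 x 160 x 16 mm, loose bystander; origin under its centre.

How it is judged:
By the outcome, as a careful person would: the job done as asked, in the order asked, and still so for the second after the job is handed in, with the robot touching nothing.
It also fails if it takes over 61 s, if anything falls off the work surface, if the arm or the gripper's body presses on something with over 40 N, if the wrist force passes 120 N, or if a joint passes its speed limit or range.

## Working session

There is one attempt and no reset: what is moved stays moved. The work goes in short steps, Python scripts to look and compute and a shell command to move; the robot and the scene stay as the last step left them, time stands still between calls to the robot, and variables do not carry over. Pictures are saved under pics/ and viewed, and the job is handed in when it is done.

```bash
mkdir -p pics; ls; cat > look.py <<'E'
from cell import *
import cv2,sys
for n in sys.argv[2:]:
    cv2.imwrite(f"pics/{sys.argv[1]}_{n}.png",read_camera(n))
E
python3 look.py a side top; python3 - <<'E'
from cell import *
s=state(); print(s)
for n in("side","top"): print(camera_model(n))
print([k for k in globals() if not k.startswith('_')])
E
```

```text
pics
{'time': 0.1, 'joint_positions': array([ 1.21878675e+00,  2.17726393e-01,  1.61482397e+00, -1.53605285e-05,
        1.31125754e+00, -1.12196234e-01]), 'dq': array([-0.00145534, -0.00117853, -0.00236843,  0.00129955, -0.00124399,
       -0.00020909]), 'tau': array([-8.27543117e-04, -3.98080409e+01, -3.04967487e+01, -2.18537566e-04,
        4.28817249e-03, -2.32455932e-05]), 'tcp_pos': array([0.14817232, 0.60641333, 0.23004298]), 'tool_rot': array([-0.37573028, -3.11854277,  0.00339123]), 'contact_force': array([ 0.23259875, -0.71252003, -1.03922332]), 'ft_torque': array([ 0.00770823, -0.01501425,  0.00443842]), 'finger_gap': 0.08555936463955381}
{'mtx': array([[440.1229627 ,   0.        , 289.59712364],
       [  0.        , 440.1229627 , 211.04553491],
       [  0.        ,   0.        ,   1.        ]]), 'R': array([[-0.99356439, -0.11040127,  0.02532531],
       [-0.0764662 ,  0.48881343, -0.8690307 ],
       [ 0.08356274, -0.86537448, -0.49410958]]), 't': array([0.50685095, 0.1670485 , 0.82296806])}
{'mtx': array([[414.96756754,   0.        , 292.65335762],
       [  0.        , 414.96756754, 210.27540965],
       [  0.        ,   0.        ,   1.        ]]), 'R': array([[-0.01065438, -0.99968654, -0.02265614],
       [-0.9979733 ,  0.01205218, -0.06248231],
       [ 0.06273578,  0.02194452, -0.99778889]]), 't': array([-0.11710991,  0.54934558,  0.90632476])}
['read_camera', 'camera_model', 'job_done', 'state', 'MotionError', 'tcp_to_grasp', 's', 'n']
```

View pics/a_top.png

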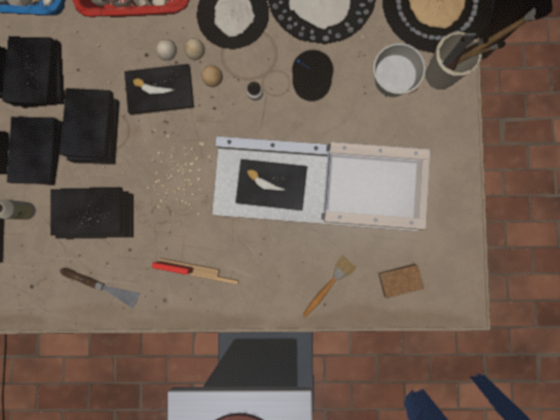

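View pics/a_side.png

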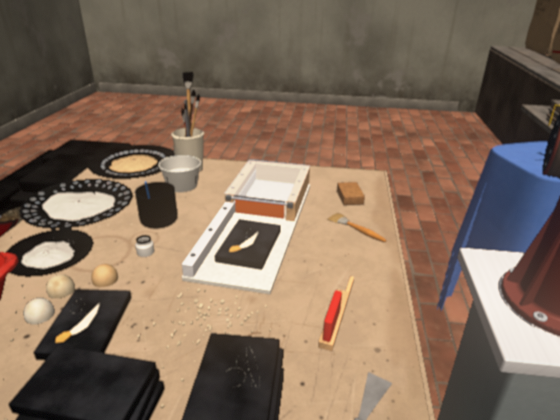

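```bash
cat > geo.py <<'E'
import numpy as np
from cell import camera_model
def px2w(n,u,v,z):
    m=camera_model(n);R,t,K=m["R"],m["t"],m["mtx"]
    d=R.T@np.linalg.inv(K)@np.array([u,v,1.]);c=-R.T@t
    return c+d*(z-c[2])/d[2]
def w2px(n,X):
    m=camera_model(n);p=m["mtx"]@(m["R"]@np.asarray(X,float)+m["t"]);return p[:2]/p[2]
E
cat > crop.py <<'E'
import cv2,sys
f,o,x0,y0,x1,y1,k=sys.argv[1:]
x0,y0,x1,y1,k=map(int,(x0,y0,x1,y1,k))
im=cv2.imread(f"pics/{f}.png")[y0:y1,x0:x1]
im=cv2.resize(im,None,fx=k,fy=k,interpolation=cv2.INTER_CUBIC)
for u in range((x0+9)//10*10,x1,10):
    cv2.line(im,((u-x0)*k,0),((u-x0)*k,12 if u%50==0 else 5),(0,255,255),1)
    if u%50==0: cv2.putText(im,str(u),((u-x0)*k,24),0,.4,(0,255,255),1)
for v in range((y0+9)//10*10,y1,10):
    cv2.line(im,(0,(v-y0)*k),(12 if v%50==0 else 5,(v-y0)*k),(0,255,255),1)
    if v%50==0: cv2.putText(im,str(v),(14,(v-y0)*k+4),0,.4,(0,255,255),1)
cv2.imwrite(f"pics/{o}.png",im)
E
python3 crop.py a_top a_c1 200 125 440 240 3; python3 crop.py a_top a_c2 140 250 260 300 6;python3 crop.py a_side a_c3 180 150 320 290 4
```

```text
(no output)
```

View pics/a_c1.png

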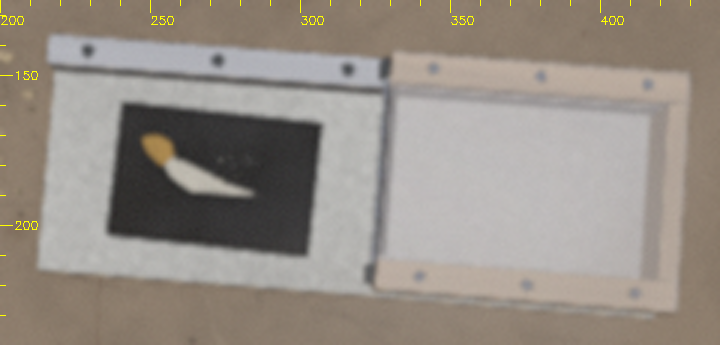

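View pics/a_c2.png

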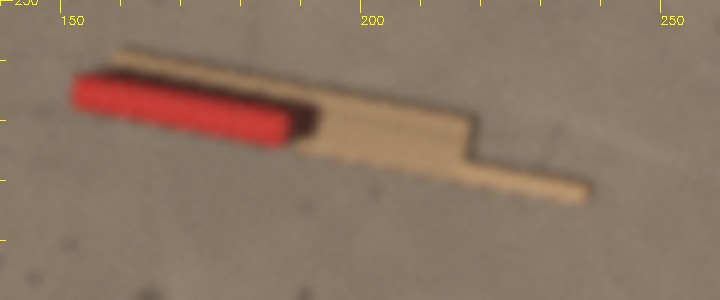

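View pics/a_c3.png

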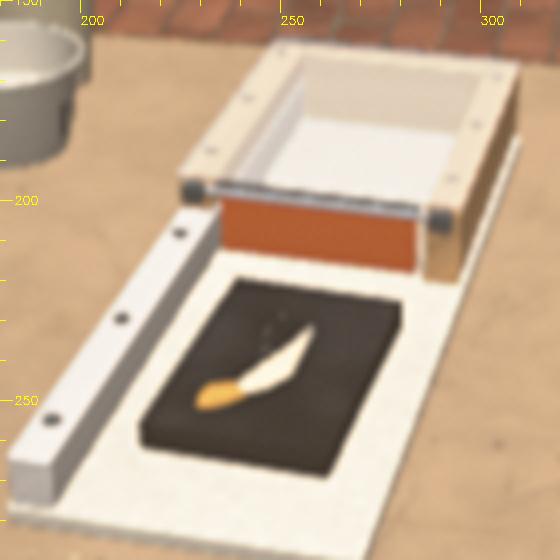

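```bash
cat > fit.py <<'E'
import numpy as np
from scipy.optimize import least_squares
from geo import *
def T(p,X):
    c,s=np.cos(p[2]),np.sin(p[2]);X=np.asarray(X)/1000.
    return np.array([p[0]+c*X[0]-s*X[1],p[1]+s*X[0]+c*X[1],X[2]+(p[3] if len(p)>3 else 0)])
def fit(obs,p0,dz=0):
    f=lambda p:np.concatenate([w2px(n,T([*p,dz],X))-uv for n,uv,X in obs])
    r=least_squares(f,p0,loss='soft_l1');return r.x,f(r.x).reshape(-1,2)
E
cat > f1.py <<'E'
from fit import *
np.set_printoptions(precision=4,suppress=True)
J=[("top",(216.7,137.3),(22,250,42)),("top",(216,147.3),(0,250,42)),("top",(212.7,214.3),(-150,250,12)),("top",(327.7,143.7),(22,0,42)),
("side",(182.5,264.5),(22,250,42)),("side",(193,265.5),(0,250,42)),("side",(193.3,276.8),(0,250,12)),("side",(235.3,211.8),(-2.5,0,16)),("side",(283.8,218),(-121.5,0,16))]
p0=[.6,0,0]
for cams in (("top",),("side",),("top","side")):
    p,r=fit([o for o in J if o[0] in cams],p0);print("jig",cams,p,r.tolist() if len(cams)>1 else '')
jp=p
P=[("top",(240.7,159.3),(50,75,31)),("top",(307,166),(50,-75,31)),("top",(302.7,210.3),(-50,-75,31)),("top",(235.7,202.7),(-50,75,31)),
("side",(239,219.5),(50,-75,31)),("side",(280.3,225.5),(-50,-75,31)),("side",(215.3,255.5),(50,75,31)),("side",(263,263.5),(-50,75,31))]
for cams in (("top",),("side",),("top","side")):
    p,r=fit([o for o in P if o[0] in cams],p0,.012);print("panel",cams,p,r.tolist() if len(cams)>1 else '')
S=[("top",(217.8,276.7),(-4,-85,16)),("top",(218.8,269.7),(12,-85,16)),("top",(237.8,283.5),(-12,-132,16)),("top",(238.7,280.5),(-4,-132,16)),("top",(160,258),(12,52,16)),
("top",(152.2,267.2),(-7,50,60)),("top",(153,262.3),(7,50,60)),("top",(187.5,274.5),(-7,-30,60)),("top",(188.7,268.3),(7,-30,60))]
p,r=fit(S,p0);print("stick",p,r.tolist())
print(w2px("side",T(p,(0,-30,60))),w2px("side",T(p,(0,50,60))),w2px("side",T(p,(-8,-132,16))))
E
python3 f1.py; python3 crop.py a_side a_c4 300 260 380 360 6
```

```text
jig ('top',) [ 0.6683 -0.2053 -0.0782] 
jig ('side',) [ 0.6664 -0.2033 -0.0836] 
jig ('top', 'side') [ 0.6674 -0.2047 -0.0811] [[-0.7950947272008762, -0.3966741807793426], [-0.9154590152475066, -0.49975611269152864], [-0.2896691959616646, 1.445941526747248], [2.186988628273184, 0.5672583417553483], [-0.6044911950120309, -1.599432462495372], [0.02375635523705455, -1.0205221905126223], [1.0360902527988856, 0.4569802399462901], [-0.6360117642591092, 0.22538465614226766], [-0.17809075304364796, -0.06349479660269708]]
panel ('top',) [ 0.6029 -0.0786 -0.1215] 
panel ('side',) [ 0.5987 -0.0545 -0.1159] 
panel ('top', 'side') [ 0.6026 -0.076  -0.1122] [[-2.2104433172926576, -0.754302118958492], [-0.012744935224702658, -0.8090459320946763], [-0.3166795726036753, 0.6628238894497827], [-2.2486523067405813, 1.353056263325044], [-0.31434315770724197, -6.614274975048772], [1.562479967962929, -6.666127565433271], [-1.0399190408404309, -5.8391152098351995], [0.43601150536181876, -6.210004053912883]]
stick [ 0.424   0.1258 -0.1966] [[0.14782323444407552, -0.23619429039251827], [0.5598811125753969, -0.40169937550820123], [0.26196947911918755, 0.5782749673122112], [0.05986397360922524, -0.018089902777319367], [-0.8429892991516397, -0.2875223263890234], [-1.1042625929467533, 0.641153650112301], [-0.5519154509248949, -1.003813652272754], [0.4599059889978605, 0.4716229142893553], [0.5826744522929914, 0.09991957822643371]]
[338.2103 287.9008] [327.2864 319.5585] [351.5736 274.4062]
```

View pics/a_c4.png

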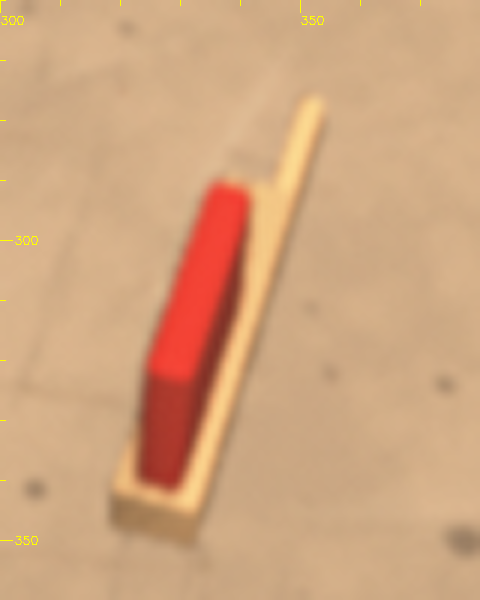

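```bash
sed -i 's/p0,.012/p0,0/' f1.py; python3 f1.py | grep panel; python3 - <<'E'
from fit import *
# jig-frame panel corners
E
```

```text
Traceback (most recent call last):
  File "f1.py", line 7, in <module>
    p,r=fit([o for o in J if o[0] in cams],p0);print("jig",cams,p,r.tolist() if len(cams)>1 else '')
        ~~~^^^^^^^^^^^^^^^^^^^^^^^^^^^^^^^^^^^
  File "fit.py", line 9, in fit
    r=least_squares(f,p0,loss='soft_l1');return r.x,f(r.x).reshape(-1,2)
  File "fit.py", line 8, in <lambda>
    f=lambda p:np.concatenate([w2px(n,T([*p,dz],X))-uv for n,uv,X in obs])
                               ~~~~^^^^^^^^^^^^^^^^
  File "geo.py", line 8, in w2px
    m=camera_model(n);p=m["mtx"]@(m["R"]@np.asarray(X,float)+m["t"]);return p[:2]/p[2]
ValueError: time passes only in moves, steps and waits
```

```bash
python3 - <<'E'
from cell import *
import pickle
pickle.dump({n:camera_model(n) for n in("side","top")},open("cam.pkl","wb"));print(state()["time"])
E
sed -i 's/^from cell import camera_model/import pickle\n_C=pickle.load(open("\.\/cam.pkl","rb"))\ncamera_model=lambda n:_C[n]/' geo.py
python3 f1.py
python3 - <<'E'
from scipy.spatial.transform import Rotation as R
from cell import *
print(R.from_rotvec(state()["tool_rot"]).as_matrix().round(3), tcp_to_grasp)
E
```

```text
0.1
jig ('top',) [ 0.6683 -0.2053 -0.0782] 
jig ('side',) [ 0.6664 -0.2033 -0.0836] 
jig ('top', 'side') [ 0.6674 -0.2047 -0.0811] [[-0.7950947272008762, -0.3966741807793426], [-0.9154590152475066, -0.49975611269152864], [-0.2896691959616646, 1.445941526747248], [2.186988628273184, 0.5672583417553483], [-0.6044911950120309, -1.599432462495372], [0.02375635523705455, -1.0205221905126223], [1.0360902527988856, 0.4569802399462901], [-0.6360117642591092, 0.22538465614226766], [-0.17809075304364796, -0.06349479660269708]]
panel ('top',) [ 0.6044 -0.0777 -0.1189] 
panel ('side',) [ 0.6021 -0.0712 -0.1118] 
panel ('top', 'side') [ 0.6036 -0.0763 -0.112 ] [[-1.234745131728772, -0.16749530714523075], [0.06547953100891846, -0.314282990008536], [-0.1719511107827998, 0.5540221274062276], [-1.1951582468640254, 1.3433076250324518], [-0.5352976071620787, -2.1248333483619604], [1.0610813374238433, -2.134839789346131], [-1.1087974025031713, -0.9557349318229456], [0.0038962749819688725, -1.2829972410541473]]
stick [ 0.424   0.1258 -0.1966] [[0.14782323444407552, -0.23619429039251827], [0.5598811125753969, -0.40169937550820123], [0.26196947911918755, 0.5782749673122112], [0.05986397360922524, -0.018089902777319367], [-0.8429892991516397, -0.2875223263890234], [-1.1042625929467533, 0.641153650112301], [-0.5519154509248949, -1.003813652272754], [0.4599059889978605, 0.4716229142893553], [0.5826744522929914, 0.09991957822643371]]
[338.2103 287.9008] [327.2864 319.5585] [351.5736 274.4062]
[[-0.971  0.238 -0.001]
 [ 0.238  0.971 -0.002]
 [ 0.    -0.002 -1.   ]] -0.0187
```

```bash
cat > go.py <<'E'
# usage: go.py frame x y z(mm) : delta (tool cm, deg) to bring the TCP to frame point with tool y along frame x
import sys,json
from fit import *
from scipy.spatial.transform import Rotation as R
from cell import state
F={"jig":[0.6672,-0.2045,-0.0815],"stick":[0.424,0.1258,-0.1966],"world":[0,0,0]}
fr=F[sys.argv[1]];X=list(map(float,sys.argv[2:5]))
s=state();M=R.from_rotvec(s["tool_rot"]).as_matrix();p=s["tcp_pos"]
d=M.T@(T(fr,X)-p)*100
yaw=np.arctan2(M[1,1],M[0,1])
yt=fr[2]+(np.radians(float(sys.argv[5])) if len(sys.argv)>5 else 0)
print("shift cm",d.round(2),"turn",round(np.degrees((yaw-yt+np.pi)%(2*np.pi)-np.pi),2),"t",round(s["time"],2),"gap",round(s["finger_gap"],4),"F",s["contact_force"].round(2),"Tq",s["ft_torque"].round(2))
c,sn=np.cos(fr[2]),np.sin(fr[2]);q=p[:2]-fr[:2]
f=s["contact_force"];print("in frame mm",(1000*(c*q[0]+sn*q[1])).round(1),(1000*(-sn*q[0]+c*q[1])).round(1),(1000*p[2]).round(1),"Fframe",(c*f[0]+sn*f[1]).round(2),(-sn*f[0]+c*f[1]).round(2))
E
python3 go.py stick 0 15 100
```

```text
shift cm [-38.15 -38.61  13.08] turn 87.52 t 0.1 gap 0.0856 F [ 0.23 -0.71 -1.04] Tq [ 0.01 -0.02  0.  ]
in frame mm -364.4 417.5 230.0 Fframe 0.37 -0.65
```

```bash
python3 -m inch '[[[0,-38.2,-38.6,9,87.5],[0,-38.2,-38.6,9,87.5],[0,-38.2,-38.6,9,87.5],[0,-38.2,-38.6,9,87.5],[0,-38.2,-38.6,9,87.5],[0,-38.2,-38.6,9,87.5],[0,-38.2,-38.6,9,87.5],[0,-38.2,-38.6,9,87.5],[0,-38.2,-38.6,9,87.5],[0,-38.2,-38.6,9,87.5],[0,-38.2,-38.6,9,87.5],[0,-38.2,-38.6,9,87.5]]]' 80; python3 go.py stick 0 15 100
```

```text
time: 1.3
tcp_pos: [0.4296, 0.1367, 0.1404]
tool_rot: [2.435, 1.983, -0.003]
contact_force: [-0.9, 0.7, 0.3]
finger_gap: 0.0853
shift cm [ 0.33 -0.34  4.04] turn -0.42 t 1.3 gap 0.0853 F [-0.89  0.7   0.26] Tq [ 0.04  0.02 -0.03]
in frame mm 3.3 11.7 140.4 Fframe -1.0 0.51
```

```bash
python3 -m inch '[[[0,0,0,3,0],[0,0,0,6,0],[0,0,0,6,0],[0,0,0,6,0]]]'; python3 go.py stick 0 15 23; python3 look.py b side top; python3 crop.py b_side b_c 270 200 410 360 4
```

```text
time: 1.7
tcp_pos: [0.4268, 0.1419, 0.0809]
tool_rot: [-2.426, -1.993, 0.003]
contact_force: [0.3, -0.7, 1.5]
finger_gap: 0.0855
shift cm [-0.13  0.05  5.79] turn 0.07 t 1.7 gap 0.0855 F [ 0.34 -0.71  1.48] Tq [ 0.08  0.01 -0.02]
in frame mm -0.4 16.3 80.9 Fframe 0.47 -0.63
```

View pics/b_c.png

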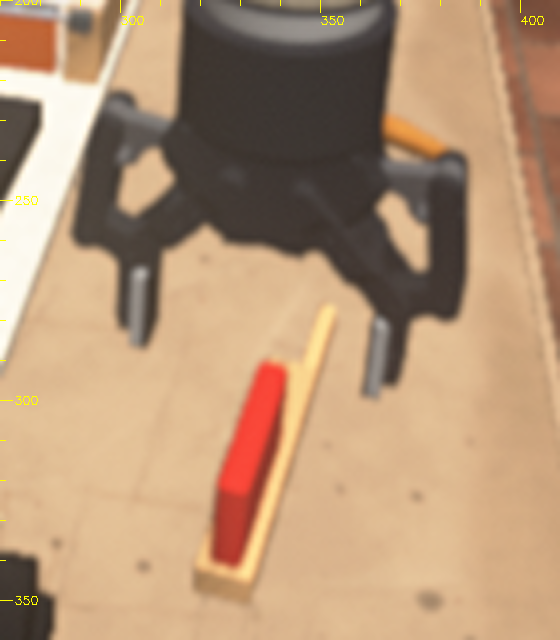

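The fingers straddle the stick: pads at about (303,275) and (362,290), red handle between. I'll descend and grip.

```bash
python3 -m inch '[[[0,0,0,2,0],[0,0,0,4,0],[0,0,0,5.7,0],[0,0,0,5.7,0],[0.5,0,0,5.7,0],[1,0,0,5.7,0],[1,0,0,5.7,0],[1,0,0,5.7,0],[1,0,0,5.7,0],[1,0,0,5.7,0]]]' 80; python3 go.py stick 0 15 23
```

```text
time: 2.8
tcp_pos: [0.428, 0.1415, 0.0246]
tool_rot: [2.428, 1.993, 0.0]
contact_force: [-1.2, -0.4, 2.3]
finger_gap: 0.0129
shift cm [-0.11 -0.09  0.16] turn 0.02 t 2.8 gap 0.0129 F [-1.16 -0.36  2.29] Tq [0.07 0.11 0.01]
in frame mm 0.9 16.1 24.6 Fframe -1.06 -0.58
```

```bash
python3 go.py jig -150 161 100;python3 go.py jig -150 161 40
```

```text
shift cm [-14.99  13.46  -7.53] turn -6.57 t 2.8 gap 0.0129 F [-1.16 -0.36  2.29] Tq [0.07 0.11 0.01]
in frame mm -266.6 325.3 24.6 Fframe -1.12 -0.46
shift cm [-14.99  13.46  -1.53] turn -6.57 t 2.8 gap 0.0129 F [-1.16 -0.36  2.29] Tq [0.07 0.11 0.01]
in frame mm -266.6 325.3 24.6 Fframe -1.12 -0.46
```

```bash
python3 -m inch '[[[1,0,0,-3,0],[1,0,0,-7,0],[1,-3,3,-7.5,-2],[1,-6,6,-7.5,-4],[1,-10,9,-7.5,-6.6],[1,-14,12.5,-7.5,-6.6],[1,-15,13.5,-7.5,-6.6],[1,-15,13.5,-7.5,-6.6],[1,-15,13.5,-7.5,-6.6],[1,-15,13.5,-7.5,-6.6]]]'; python3 go.py jig -150 161 40; python3 look.py c side top; python3 crop.py c_top c_c 180 120 360 260 4;python3 crop.py c_side c_cs 180 120 360 300 4
```

```text
time: 3.8
tcp_pos: [0.5295, -0.0305, 0.0985]
tool_rot: [-2.307, -2.13, 0.002]
contact_force: [-0.4, -0.3, -1.6]
finger_gap: 0.0132
shift cm [-0.13  0.15  5.85] turn 0.1 t 3.8 gap 0.0132 F [-0.38 -0.26 -1.62] Tq [ 0.01 -0.03  0.05]
in frame mm -151.4 162.2 98.5 Fframe -0.36 -0.29
```

View pics/c_c.png

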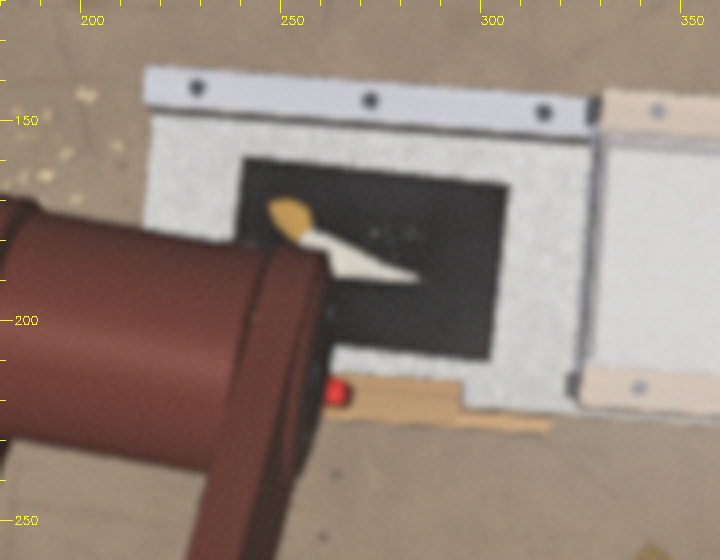

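View pics/c_cs.png

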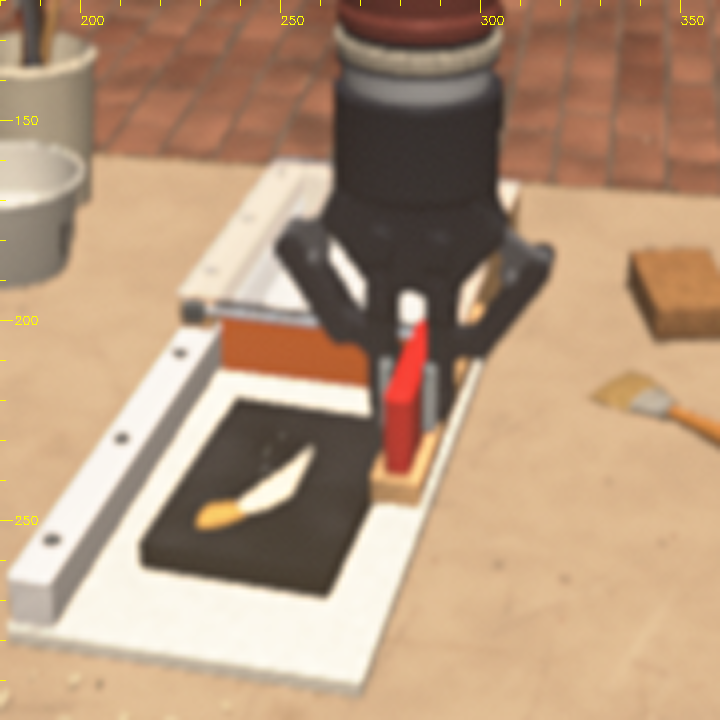

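```bash
cat > stk.py <<'E'
from fit import *
import sys
from cell import state
from scipy.spatial.transform import Rotation as R
# tool-held stick pose prediction: tcp at stick (0,16,24.6)
s=state();M=R.from_rotvec(s["tool_rot"]).as_matrix();yaw=np.arctan2(M[1,1],M[0,1]);p=s["tcp_pos"]
o=p[:2]-.016*np.array([-np.sin(yaw),np.cos(yaw)])
P=[*o,yaw,p[2]-.0246]
obs=eval(sys.argv[1])
for n,uv,X in obs: print(X,w2px(n,T(P,X)).round(1),uv)
f=lambda q:np.concatenate([w2px(n,T([*q,P[3]],X))-np.array(uv) for n,uv,X in obs])
r=least_squares(f,P[:3]);print("fit",r.x.round(4),"pred",np.round(P,4),f(r.x).round(1))
E
python3 stk.py '[("top",(295.5,215),(12,-85,16)),("top",(296,221.3),(-4,-85,16)),("top",(318,224.5),(-4,-132,16)),("top",(318,228),(-12,-132,16)),("side",(284.5,246),(-12,52,0)),("side",(273,243.5),(12,52,0)),("side",(277,219.5),(7,50,60)),("side",(283.5,220),(-7,50,60))]'
```

```text
(12, -85, 16) [296.2 214.9] (295.5, 215)
(-4, -85, 16) [295.7 222.7] (296, 221.3)
(-4, -132, 16) [318.7 224.2] (318, 224.5)
(-12, -132, 16) [318.4 228.2] (318, 228)
(-12, 52, 0) [284.6 246.2] (284.5, 246)
(12, 52, 0) [272.1 244.6] (273, 243.5)
(7, 50, 60) [275.2 216.8] (277, 219.5)
(-7, 50, 60) [282.8 217.7] (283.5, 220)
fit [ 0.5276 -0.0451 -0.0657] pred [ 0.5286 -0.0464 -0.0792  0.0743] [-0.  -0.2 -0.9  1.3  0.1 -0.6 -0.1 -0.2  0.9  0.6 -0.1  1.6 -1.  -2.2
  0.1 -1.8]
```

```bash
python3 -m inch '[[[1,0,0,3,0],[1,0,0,5,0],[1,0,0,5.9,0],[1,0,0,5.9,0],[1,0,0,5.9,0]]]'; python3 go.py jig -112 161 39
```

```text
time: 4.4
tcp_pos: [0.5314, -0.0316, 0.0409]
tool_rot: [2.308, 2.13, 0.001]
contact_force: [0.1, -0.1, -0.8]
finger_gap: 0.0134
shift cm [-0.03  3.74  0.2 ] turn 0.07 t 4.4 gap 0.0134 F [ 0.12 -0.09 -0.78] Tq [0.06 0.01 0.02]
in frame mm -149.4 161.2 40.9 Fframe 0.13 -0.08
```

```bash
python3 -m inch '[[[1,0,0.6,0.15,0],[1,0,1.2,0.15,0],[1,0,1.5,0.15,0],[1,0,1.8,0.15,0],[1,0,2.1,0.15,0],[1,0,2.4,0.15,0],[1,0,2.7,0.15,0],[1,0,3.0,0.15,0],[1,0,3.3,0.15,0],[1,0,3.4,0.15,0],[1,0,3.4,0.15,0]]]'; python3 go.py jig -112 161 39
```

```text
time: 5.5
tcp_pos: [0.5654, -0.0348, 0.0388]
tool_rot: [2.309, 2.129, 0.001]
contact_force: [-0.2, 0.1, -1.2]
finger_gap: 0.0128
shift cm [ 0.01  0.33 -0.02] turn 0.03 t 5.5 gap 0.0128 F [-0.24  0.09 -1.21] Tq [ 0.03  0.02 -0.02]
in frame mm -115.3 160.9 38.8 Fframe -0.24 0.07
```

```bash
python3 -m inch '[[[1,0,0.15,0,0],[1,0,0.3,0,0],[1,0,0.4,0,0],[1,0,0.5,0,0],[1,0,0.5,0,0]]]'; python3 go.py jig -112 161 39; python3 look.py d side top; python3 crop.py d_top d_c 180 120 360 260 4;python3 crop.py d_side d_cs 180 150 320 300 4
```

```text
time: 6.0
tcp_pos: [0.5695, -0.0351, 0.0388]
tool_rot: [-2.309, -2.129, 0.001]
contact_force: [-1.8, 0.0, 0.0]
finger_gap: 0.0128
shift cm [ 0.01 -0.08 -0.02] turn 0.03 t 6.0 gap 0.0128 F [-1.76  0.03  0.01] Tq [ 0.05  0.43 -0.07]
in frame mm -111.2 160.9 38.8 Fframe -1.76 -0.12
```

View pics/d_c.png

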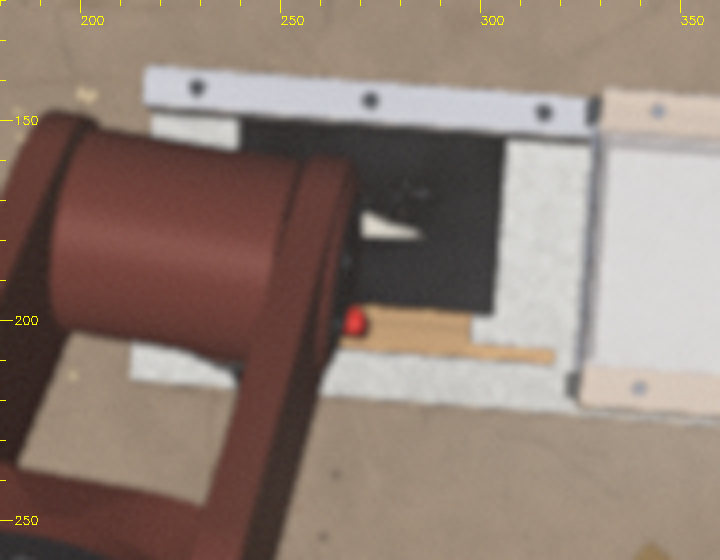

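View pics/d_cs.png

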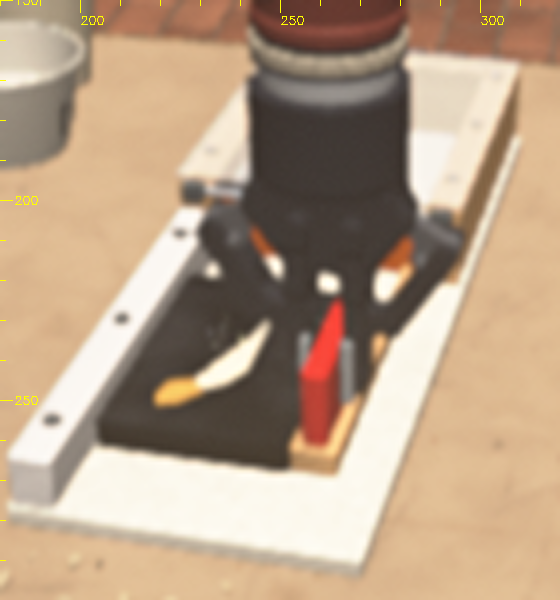

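The panel now nearly touches the fence; its fence-side edge runs (240,150)-(306,155) right along the fence's shadow line. The force is just starting to build, so I'll press further.

```bash
python3 -m inch '[[[1,0,0.1,0,0],[1,0,0.2,0,0],[1,0,0.2,0,0]]]'; python3 go.py jig -112 161 39;python3 -m inch '[[[1,0,0.1,0,0],[1,0,0.2,0,0],[1,0,0.2,0,0]]]'; python3 go.py jig -112 161 39
```

```text
time: 6.4
tcp_pos: [0.57, -0.0349, 0.0383]
tool_rot: [-2.307, -2.126, 0.004]
contact_force: [-5.7, 1.4, 2.1]
finger_gap: 0.0129
shift cm [-0.02 -0.13 -0.07] turn -0.0 t 6.4 gap 0.0129 F [-5.72  1.41  2.15] Tq [ 0.12  1.07 -0.27]
in frame mm -110.7 161.2 38.3 Fframe -5.82 0.94
time: 6.7
tcp_pos: [0.5701, -0.0347, 0.0378]
tool_rot: [-2.305, -2.124, 0.009]
contact_force: [-9.8, 1.4, 4.4]
finger_gap: 0.0131
shift cm [-0.03 -0.15 -0.12] turn -0.01 t 6.7 gap 0.0131 F [-9.81  1.37  4.38] Tq [ 0.16  1.57 -0.34]
in frame mm -110.6 161.3 37.8 Fframe -9.89 0.56
```

```bash
python3 -m inch '[[[1,0,-0.5,0,0],[1,0,-1,0,0],[1,0,-2,0,0],[1,3,-2,0,0],[1,6,-2,0,0],[1,9,-2,0,0],[1,12,-2,0,0],[1,14.9,-2,0,0],[1,14.9,-2,0,0],[1,14.9,-2,0,0]]]'; python3 go.py jig -102 310 39; python3 look.py e side top; python3 crop.py e_top e_c 180 120 360 260 4;python3 crop.py e_side e_cs 180 150 320 300 4
```

```text
time: 7.7
tcp_pos: [0.566, 0.115, 0.039]
tool_rot: [2.307, 2.131, 0.001]
contact_force: [0.0, -0.5, -1.3]
finger_gap: 0.0128
shift cm [-0.03  2.48  0.01] turn 0.14 t 7.7 gap 0.0128 F [ 0.02 -0.51 -1.25] Tq [ 0.03 -0.01 -0.  ]
in frame mm -126.8 310.2 39.0 Fframe 0.06 -0.51
```

View pics/e_c.png

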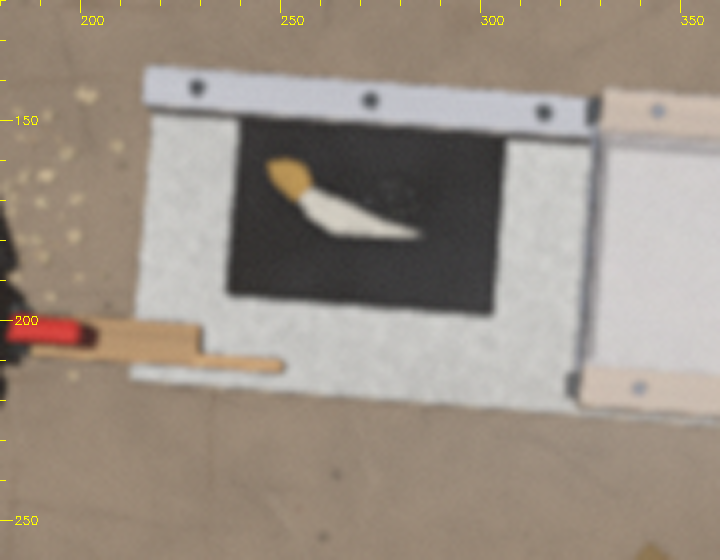

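View pics/e_cs.png

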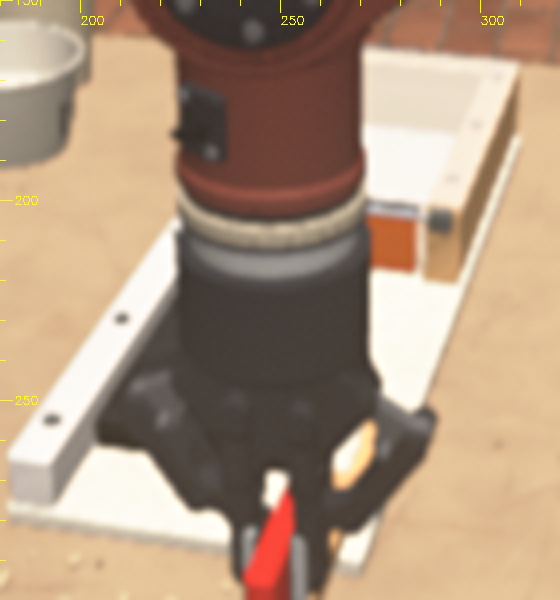

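```bash
python3 -m inch '[[[1,0,1,0,0],[1,0,2,0,0],[1,0,2.5,0,0],[1,0,2.8,0,0],[1,0,3.0,0,0],[1,0,3.2,0,0],[1,0,3.3,0,0],[1,0,3.3,0,0]]]'; python3 go.py jig -94.6 310 39
```

```text
time: 8.6
tcp_pos: [0.5986, 0.112, 0.0386]
tool_rot: [-2.309, -2.13, 0.001]
contact_force: [-0.4, -0.4, -0.9]
finger_gap: 0.0131
shift cm [ 0.01 -0.04 -0.04] turn 0.03 t 8.6 gap 0.0131 F [-0.4  -0.4  -0.93] Tq [ 0.03  0.02 -0.01]
in frame mm -94.2 309.9 38.6 Fframe -0.37 -0.43
```

```bash
python3 -m inch '[[[1,0,0.1,0,0],[1,0,0.2,0,0],[1,0,0.2,0,0]]]'; python3 go.py jig -94.6 310 39;python3 -m inch '[[[1,0,0.1,0,0],[1,0,0.2,0,0],[1,0,0.2,0,0]]]'; python3 go.py jig -94.6 310 39
```

```text
time: 8.9
tcp_pos: [0.5995, 0.112, 0.0384]
tool_rot: [-2.309, -2.127, 0.003]
contact_force: [-3.2, 0.2, 0.7]
finger_gap: 0.013
shift cm [ 0.01 -0.14 -0.06] turn -0.02 t 8.9 gap 0.013 F [-3.2   0.2   0.66] Tq [-0.04  0.67 -0.45]
in frame mm -93.2 309.9 38.4 Fframe -3.21 -0.06
time: 9.2
tcp_pos: [0.6004, 0.112, 0.0381]
tool_rot: [-2.308, -2.125, 0.006]
contact_force: [-5.7, 1.5, 2.1]
finger_gap: 0.013
shift cm [ 0.   -0.23 -0.09] turn -0.08 t 9.2 gap 0.013 F [-5.71  1.54  2.1 ] Tq [-0.13  1.26 -0.77]
in frame mm -92.3 310.0 38.1 Fframe -5.82 1.07
```

```bash
python3 -m inch '[[[1,-0.4,0,0,0],[1,-0.8,0,0,0],[1,-1.1,0,0,0],[1,-1.3,0,0,0],[1,-1.5,0,0,0],[1,-1.7,0,0,0],[1,-1.9,0,0,0],[1,-2.2,0,0,0],[1,-2.5,0,0,0],[1,-2.8,0,0,0],[1,-3.1,0,0,0]]]'; python3 go.py jig -94.6 54 39; python3 look.py f top; python3 crop.py f_top f_c 180 120 360 260 4
```

```text
time: 10.3
tcp_pos: [0.5975, 0.0831, 0.0376]
tool_rot: [-2.307, -2.122, 0.002]
contact_force: [-5.7, 6.5, 0.8]
finger_gap: 0.0131
shift cm [-22.7   -0.13  -0.23] turn -0.11 t 10.3 gap 0.0131 F [-5.67  6.47  0.82] Tq [ 1.1   1.06 -0.56]
in frame mm -92.8 281.0 37.6 Fframe -6.17 5.99
```

View pics/f_c.png

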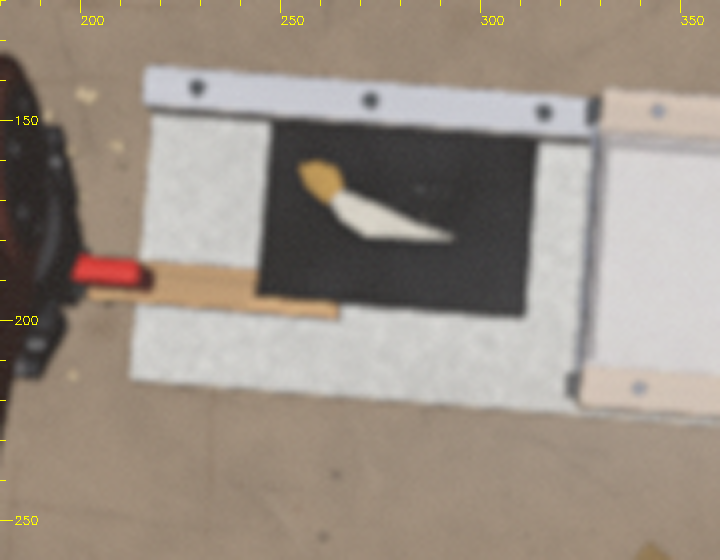

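The panel is seated in the notch at (244,193) and flush with the fence. I'll feed on.

```bash
python3 -m inch '[[[1,-0.6,0,-0.1,0],[1,-1.2,0,-0.1,0],[1,-1.8,0,-0.1,0],[1,-2.4,0,-0.1,0],[1,-3.0,0,-0.1,0],[1,-3.6,0,-0.1,0],[1,-4.2,0,-0.1,0],[1,-4.8,0,-0.1,0],[1,-5.4,0,-0.1,0],[1,-6,0,-0.1,0]]]'; python3 go.py jig -94.6 54 39; python3 look.py g top side; python3 crop.py g_top g_c 180 120 360 260 4
```

```text
time: 11.35
tcp_pos: [0.5921, 0.0233, 0.0379]
tool_rot: [-2.306, -2.121, 0.003]
contact_force: [-5.0, 6.7, -1.9]
finger_gap: 0.013
shift cm [-16.7   -0.09  -0.18] turn -0.11 t 11.35 gap 0.013 F [-5.04  6.71 -1.94] Tq [ 1.22  0.98 -0.61]
in frame mm -93.4 221.0 37.9 Fframe -5.57 6.27
```

View pics/g_c.png

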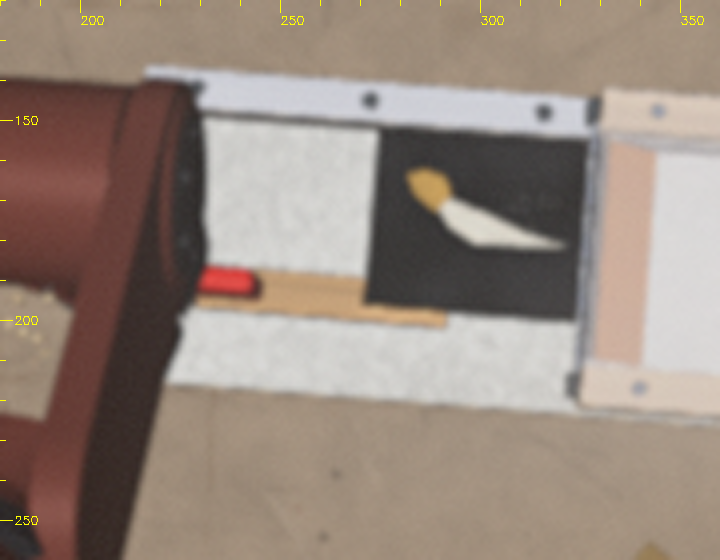

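The flap is lifting (orange seen at 330-340 px) and the panel is still flush. I'll continue.

```bash
python3 -m inch '[[[1,-0.7,0.02,-0.05,0],[1,-1.4,0.02,-0.05,0],[1,-2.1,0.04,-0.05,0],[1,-2.8,0.04,-0.05,0],[1,-3.5,0.04,-0.05,0],[1,-4.2,0.06,-0.05,0],[1,-4.9,0.06,-0.05,0],[1,-5.6,0.06,-0.05,0],[1,-6.3,0.08,-0.05,0],[1,-7,0.08,-0.05,0],[1,-7.7,0.1,-0.05,0],[1,-8.4,0.1,-0.05,0]]]'; python3 go.py jig -94.6 54 39; python3 look.py h top side; python3 crop.py h_top h_c 220 120 440 260 3
```

```text
time: 12.65
tcp_pos: [0.5851, -0.0593, 0.038]
tool_rot: [-2.304, -2.117, 0.004]
contact_force: [-7.2, 10.3, 0.8]
finger_gap: 0.0129
shift cm [-8.4  -0.07 -0.16] turn -0.16 t 12.65 gap 0.0129 F [-7.16 10.3   0.82] Tq [ 1.54  1.3  -0.8 ]
in frame mm -93.7 138.0 38.0 Fframe -7.97 9.69
```

View pics/h_c.png

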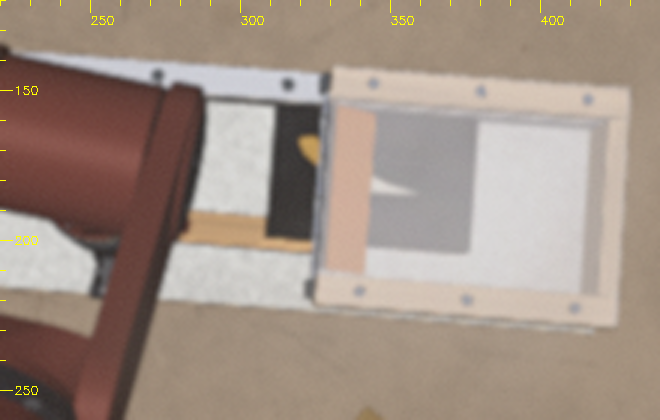

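View pics/h_side.png

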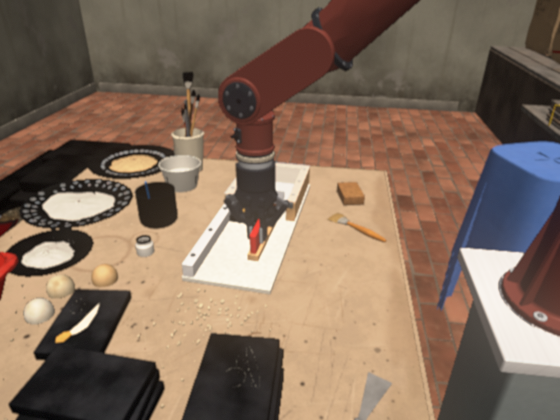

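The panel is in to about 377 px with its lead end, its trailing end is still outside at 309 px, and it's along the wall. I'll continue.

```bash
python3 -m inch '[[[1,-0.7,0,-0.05,0],[1,-1.4,0,-0.05,0],[1,-2.1,0,-0.05,0],[1,-2.8,0,-0.05,0],[1,-3.5,0,-0.05,0],[1,-4.2,0,-0.05,0],[1,-4.9,0,-0.05,0],[1,-5.6,0,-0.05,0],[1,-6.3,0,-0.05,0],[1,-7,0,-0.05,0],[1,-7.4,0,-0.05,0]]]'; python3 go.py jig -94.6 54 39; python3 look.py i top side; python3 crop.py i_top i_c 220 120 440 260 3;python3 crop.py i_side i_cs 180 150 320 290 4
```

```text
time: 13.85
tcp_pos: [0.5786, -0.1328, 0.0381]
tool_rot: [-2.303, -2.116, 0.004]
contact_force: [-7.0, 8.8, 0.3]
finger_gap: 0.013
shift cm [-1.03 -0.04 -0.1 ] turn -0.16 t 13.85 gap 0.013 F [-7.    8.8   0.26] Tq [ 1.49  1.4  -0.74]
in frame mm -94.2 64.3 38.1 Fframe -7.7 8.2
```

View pics/i_c.png

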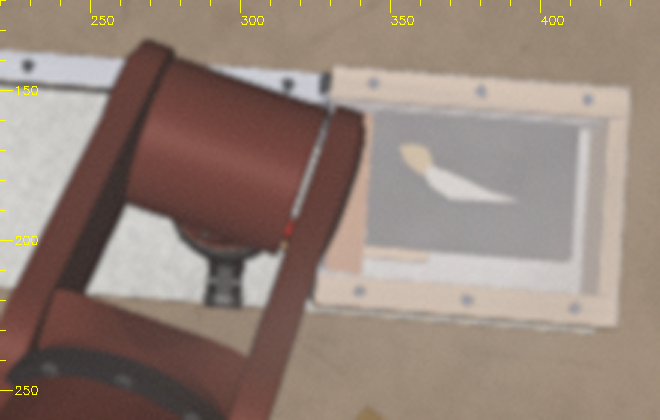

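View pics/i_cs.png

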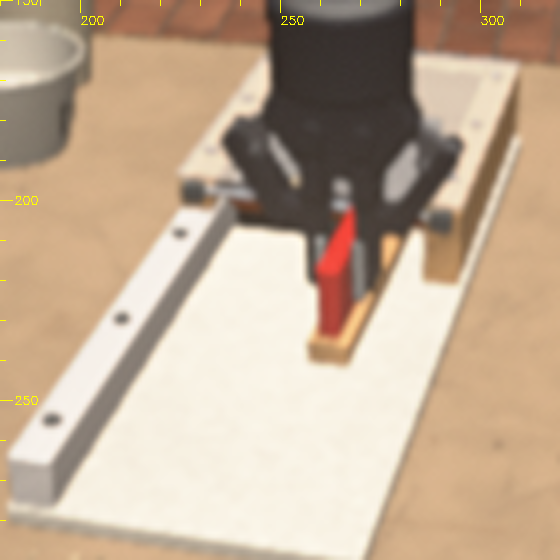

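The panel's lead end is at 411 px and the stop at about 414 px, so roughly 7-10 mm is left. I'll creep to the stop.

```bash
python3 -m inch '[[[1,-0.3,0,-0.05,0],[1,-0.6,0,-0.05,0],[1,-0.8,0,-0.05,0],[1,-0.8,0,-0.05,0]]]'; python3 go.py jig -94.6 54 39;  python3 -m inch '[[[1,-0.2,0,0,0],[1,-0.3,0,0,0],[1,-0.3,0,0,0]]]'; python3 go.py jig -94.6 54 39
```

```text
time: 14.35
tcp_pos: [0.5778, -0.1411, 0.0381]
tool_rot: [-2.303, -2.117, 0.005]
contact_force: [-7.7, 6.2, -2.1]
finger_gap: 0.0129
shift cm [-0.19 -0.03 -0.09] turn -0.14 t 14.35 gap 0.0129 F [-7.67  6.19 -2.1 ] Tq [ 1.31  1.33 -0.79]
in frame mm -94.3 55.9 38.1 Fframe -8.15 5.54
time: 14.65
tcp_pos: [0.5775, -0.1438, 0.0381]
tool_rot: [-2.302, -2.117, 0.005]
contact_force: [-7.6, 5.7, -1.5]
finger_gap: 0.0127
shift cm [ 0.08 -0.02 -0.08] turn -0.14 t 14.65 gap 0.0127 F [-7.62  5.73 -1.46] Tq [ 1.35  1.29 -0.74]
in frame mm -94.4 53.2 38.1 Fframe -8.06 5.09
```

```bash
python3 -m inch '[[[1,-0.1,0,0,0],[1,-0.2,0,0,0],[1,-0.2,0,0,0]]]'; python3 go.py jig -94.6 54 39; python3 look.py j top side; python3 crop.py j_top j_c 300 130 440 240 5
```

```text
time: 14.95
tcp_pos: [0.5775, -0.144, 0.0384]
tool_rot: [-2.301, -2.114, 0.002]
contact_force: [-6.8, 12.0, 0.3]
finger_gap: 0.013
shift cm [ 0.1  -0.03 -0.06] turn -0.17 t 14.95 gap 0.013 F [-6.75 12.    0.31] Tq [ 2.05  1.28 -0.82]
in frame mm -94.3 53.0 38.4 Fframe -7.71 11.41
```

View pics/j_c.png

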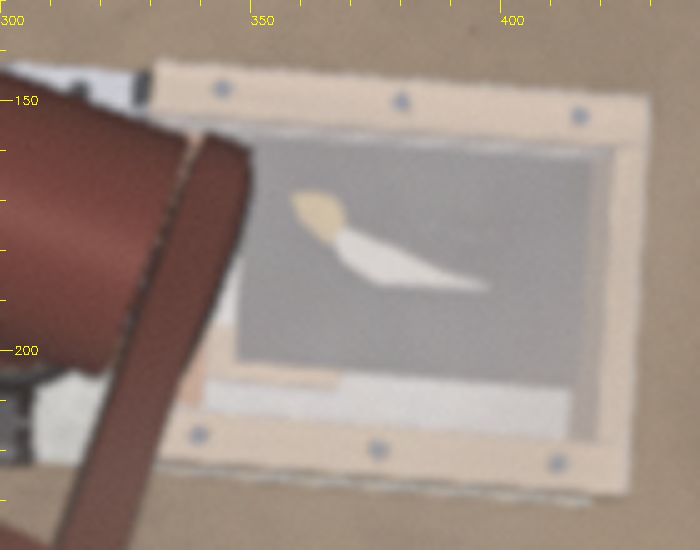

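The panel is against the stop at (415,187), flush with the far wall; force rose from 5 to 11 N with no further travel. Now I'll back the stick out.

```bash
python3 -m inch '[[[1,0.3,0,0,0],[1,0.35,-0.3,0,0],[1,0.4,-0.7,0,0],[1,0.6,-0.8,0,0],[1,1.5,-0.8,0,0],[1,3,-0.8,0,0],[1,5,-0.8,0,0],[1,7,-0.8,0,0],[1,9,-0.8,0,0],[1,11,-0.8,0,0],[1,14,-0.8,0,0],[1,16,-0.8,0,0]]]'; python3 go.py jig -94.6 54 39; python3 look.py k top side; python3 crop.py k_top k_c 300 130 440 240 5; python3 crop.py k_side k_cs 180 150 320 290 4
```

```text
time: 16.25
tcp_pos: [0.5898, 0.0133, 0.0431]
tool_rot: [2.305, 2.13, 0.006]
contact_force: [0.1, 0.3, -1.6]
finger_gap: 0.0127
shift cm [-1.568e+01 -1.000e-02  4.000e-01] turn 0.14 t 16.25 gap 0.0127 F [ 0.07  0.29 -1.64] Tq [ 0.06 -0.03  0.03]
in frame mm -94.9 210.8 43.1 Fframe 0.05 0.29
```

View pics/k_c.png

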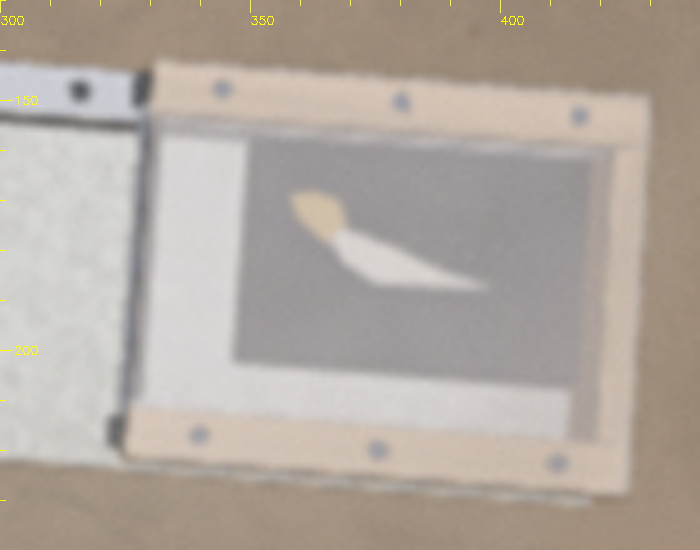

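View pics/k_cs.png

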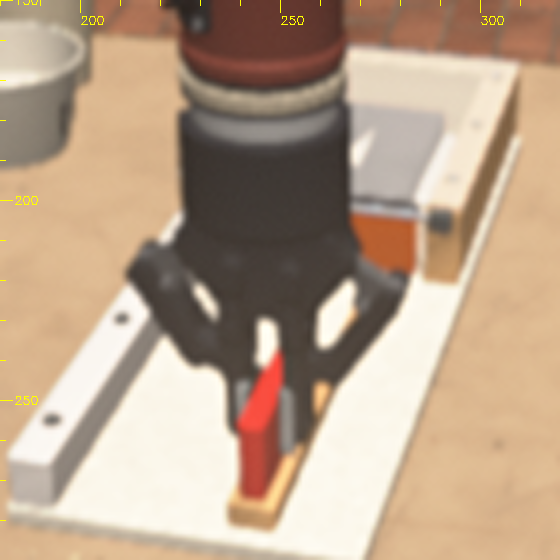

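The panel lies at the stop, the mouth is clear and the flap hangs vertical (orange full height at (273,210)). Next I'll lay the stick down.

```bash
python3 go.py stick 0 16 75
```

```text
shift cm [ 11.46 -17.16  -3.27] turn 6.88 t 16.35 gap 0.013 F [ 0.02  0.23 -1.26] Tq [ 0.02 -0.01 -0.02]
in frame mm 184.2 -77.2 42.9 Fframe -0.03 0.23
```

```bash
python3 -m inch '[[[1,0,0,-2,0],[1,0,0,-4,0],[1,2,-3,-4,2],[1,4,-6,-4,4],[1,6,-10,-4,6.9],[1,9,-14,-4,6.9],[1,11.5,-17.2,-4,6.9],[1,11.5,-17.2,-3.5,6.9],[1,11.5,-17.2,-3.2,6.9],[1,11.5,-17.2,-3.2,6.9]]]'; python3 go.py stick 0 16 27; python3 look.py l top side; python3 crop.py l_side l_cs 270 220 410 360 4;python3 crop.py l_top l_c 140 230 260 300 6
```

```text
time: 17.35
tcp_pos: [0.427, 0.1389, 0.0739]
tool_rot: [2.432, 1.986, 0.003]
contact_force: [-0.4, 0.1, -1.8]
finger_gap: 0.0129
shift cm [ 0.26 -0.05  4.69] turn -0.27 t 17.35 gap 0.0129 F [-0.38  0.11 -1.76] Tq [ 0.01 -0.02  0.  ]
in frame mm 0.4 13.4 73.9 Fframe -0.39 0.03
```

View pics/l_cs.png

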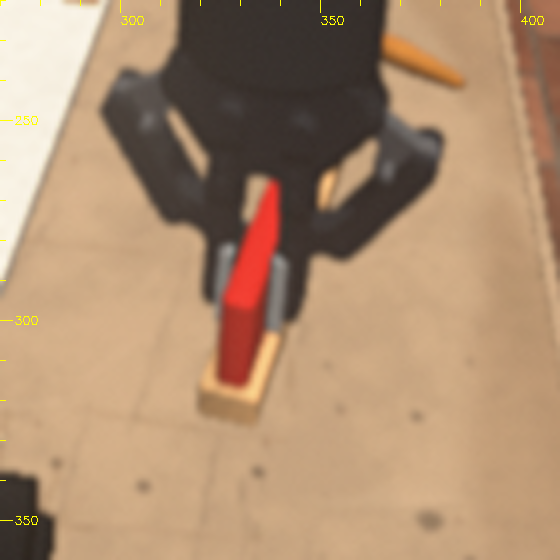

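View pics/l_c.png

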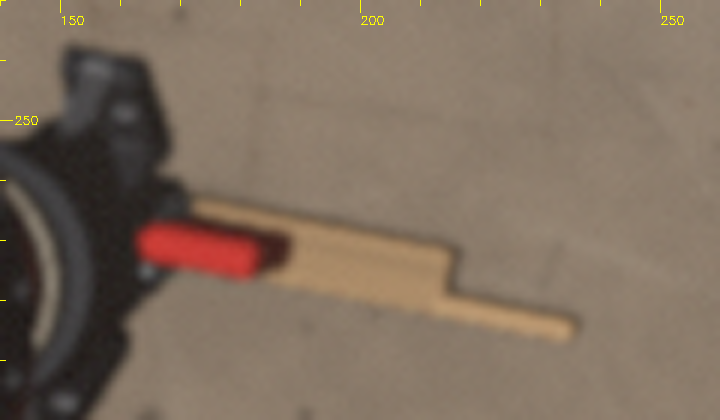

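The stick hangs roughly level over clear table, with its toe tip at (235,284). I'll lower it slowly until it touches.

```bash
python3 -m inch '[[[1,0,0,1.5,0],[1,0,0,3,0],[1,0,0,3.8,0],[1,0,0,4.3,0],[1,0,0,4.5,0],[1,0,0,4.5,0]]]'; python3 go.py stick 0 16 25; python3 -m inch '[[[1,0,0,0.2,0],[1,0,0,0.35,0],[1,0,0,0.35,0]]]'; python3 go.py stick 0 16 25
```

```text
time: 18.05
tcp_pos: [0.4258, 0.139, 0.0284]
tool_rot: [2.434, 1.986, 0.0]
contact_force: [-0.1, 0.0, -1.4]
finger_gap: 0.013
shift cm [0.27 0.08 0.34] turn -0.29 t 18.05 gap 0.013 F [-0.08  0.03 -1.4 ] Tq [-0.01 -0.02  0.  ]
in frame mm -0.8 13.3 28.4 Fframe -0.08 0.01
time: 18.35
tcp_pos: [0.4255, 0.1391, 0.0249]
tool_rot: [2.433, 1.987, 0.0]
contact_force: [-0.1, -0.4, -1.3]
finger_gap: 0.0131
shift cm [ 0.26  0.11 -0.01] turn -0.27 t 18.35 gap 0.0131 F [-0.11 -0.45 -1.32] Tq [ 0.05 -0.02 -0.01]
in frame mm -1.1 13.4 24.9 Fframe -0.02 -0.46
```

```bash
python3 -m inch '[[[1,0,0,0.1,0],[1,0,0,0.2,0],[1,0,0,0.2,0]]]'; python3 go.py stick 0 16 25; python3 -m inch '[[[1,0,0,0.1,0],[1,0,0,0.15,0],[1,0,0,0.15,0]]]'; python3 go.py stick 0 16 25
```

```text
time: 18.65
tcp_pos: [0.4257, 0.1392, 0.0246]
tool_rot: [-2.433, -1.987, 0.002]
contact_force: [-4.6, -1.5, 13.6]
finger_gap: 0.0127
shift cm [ 0.26  0.09 -0.04] turn -0.27 t 18.65 gap 0.0127 F [-4.56 -1.54 13.57] Tq [-0.12  0.93 -0.04]
in frame mm -0.9 13.4 24.6 Fframe -4.17 -2.4
time: 18.95
tcp_pos: [0.4258, 0.1391, 0.0246]
tool_rot: [-2.433, -1.987, 0.004]
contact_force: [-10.0, -2.8, 25.8]
finger_gap: 0.013
shift cm [ 0.26  0.08 -0.04] turn -0.26 t 18.95 gap 0.013 F [-10.    -2.81  25.79] Tq [-0.27  1.67 -0.05]
in frame mm -0.8 13.4 24.6 Fframe -9.26 -4.71
```

The stick is seated flat at the same TCP height as when it was picked up (24.6 mm). I'll unload, open and retreat.

```bash
python3 -m inch '[[[1,0,0,-0.2,0],[1,0,0,-0.3,0],[0.5,0,0,-0.3,0],[0,0,0,-0.3,0],[0,0,0,-0.3,0],[0,0,0,-0.3,0],[0,0,0,-0.3,0],[0,0,0,-0.3,0]]]'; python3 -m inch '[[[0,0,0,-2,0],[0,0,0,-5,0],[0,0,0,-9,0],[0,0,0,-13,0],[0,0,0,-17,0],[0,5,0,-17,0],[0,10,0,-17,0],[0,15,0,-17,0],[0,20,0,-17,0],[0,24,0,-17,0],[0,24,0,-17,0],[0,24,0,-17,0]]]';python3 look.py m top side; python3 crop.py m_side m_cs 180 150 400 350 3
```

```text
time: 19.75
tcp_pos: [0.4254, 0.1391, 0.0242]
tool_rot: [-2.433, -1.987, 0.0]
contact_force: [-0.6, -0.4, -0.1]
finger_gap: 0.0854
time: 20.95
tcp_pos: [0.473, 0.3746, 0.1936]
tool_rot: [2.431, 1.989, -0.003]
contact_force: [-0.1, -0.8, 0.7]
finger_gap: 0.0851
```

View pics/m_cs.png

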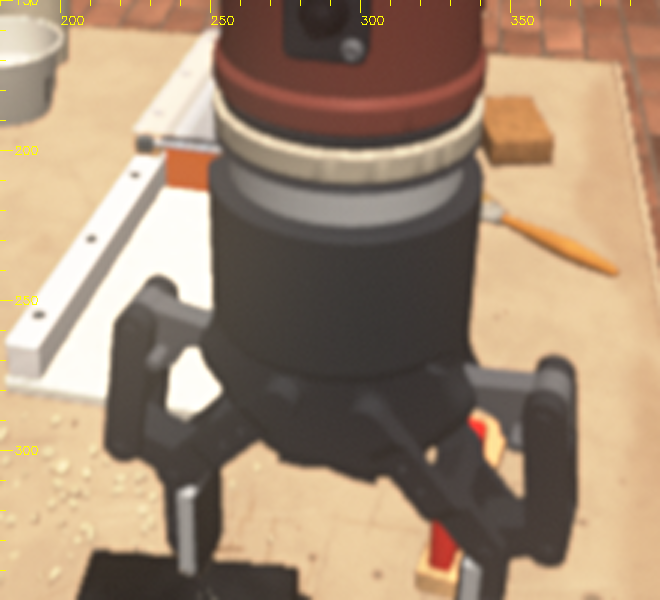

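View pics/m_top.png

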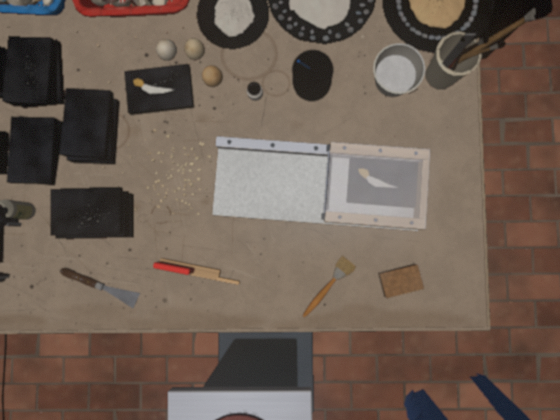

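The stick lies flat with its handle at (173,267) and toe tip at (239,283). The panel is inside the box, the flap is shut, and the brush and cork block are where they were. I'll hand in.

```bash
python3 -c "
from cell import *
print(state()['contact_force'],abs(state()['dq']).max()); print(job_done())"
```

```text
[-0.19410728  0.06447033  0.1864343 ] 0.01251725316520312
the job is handed in; nothing more can be done
None
```

I did the job as asked and handed it in at about 21 s of the 61 s allowed; no verdict was reported.

- **Press:** I gripped the stick by its red handle and pressed the panel flat to the fence with its straight side, up to about 10 N.
- **Feed:** With the panel's corner in the notch, I fed it along the fence with a steady 5–8 N sideways push. It went through the flap to the end stop, where the force jumped from 5 to 11 N and travel stopped.
- **Lay down:** I backed the stick out and laid it on its sole near where it started. It touched down at the same height as at pickup, 24.6 mm.

**Last checks:**
- **Panel and flap:** The pictures show the panel fully inside the box, at the stop and against the far wall. The flap was shut after the stick came out. In the final side view the arm hides part of the flap.
- **Stick and bystanders:** The stick lies flat and well clear of the jig, and the cork block and brush are in their original places.
- **Robot:** It stands clear with about 0 N contact. The gripper did not touch the panel in any picture I took.

One small disagreement: my fitted fence position was about 1–1.5 mm off from where the panel made contact. That is within the stated calibration, and I corrected for it by force.

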